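# Back a ratchet feed roller off by one notch

## Robot

A 7-joint arm with a two-finger parallel gripper is mounted at the origin on the work surface; the furniture and walls round the work are solid. World frame = base frame: x ahead of the robot, y to its left, z up, the work surface at z = 0. Lengths are in mm, angles in rad, forces in N, time in s.
With the tool pointing down it reaches from about 425 to 950 mm from the base axis. Payload 4.7 kg.
Tool frame: the origin (TCP) lies on the centre line of the jaws, within the pads' length; the fingertips stand 22 mm ahead of it and the grasp point (between the pads) lies 3 mm ahead of it (manip.tip_reach is the distance from the TCP to the fingertips, in mm); z points along the fingers, y is the line along which they close (so a half turn about z gives the same grasp; the last joint's range is limited). The gripper opens to 87 mm and grips with 3 to 60 N. Pads are 19 mm wide; open, the fingers measure 117 mm over their backs; the gripper's body (75 mm by 190 mm) begins 51 mm behind the grasp point.
Start: joints at [1.271, 0.469, -0.049, 1.532, 0.024, 1.141, -0.082], TCP at [180.61, -650.405, 244.573] pointing down, gripper open.
Joint ranges: [-2.59, 2.59], [-0.33, 1.99], [-1.39, 1.29], [0.1, 2.45], [-1.04, 4.18], [0.21, 1.99], [-2.66, 2.66]. Speed limits (rad/s): [2.57, 2.57, 3.14, 3.14, 3.14, 3.14, 3.14].

## Interface

Orientations are given as a 3x3 rotation matrix whose columns are the frame's x, y, z axes.
In Python, from station import manip, inverse_kinematics, read_camera, telemetry gives the robot as it stands. Calls block until the motion is done:
- manip.move_to(position, orientation): joint-space move of the TCP to a pose.
- manip.move_linear(position, orientation=None, v=150): straight line of the TCP; orientation=None keeps the orientation; v is the mean speed in mm/s.
- manip.move_j(angles): joint-space move.
- manip.grip(opening, squeeze=None): opening from 0.0 (shut) to 1.0 (fully open); squeeze is the grip in N (None keeps the last); returns when the fingers have stopped.
- manip.dwell(seconds).
- inverse_kinematics(position, orientation): joint angles nearest the present ones, or None.
- read_camera(name): name is "scene" or "top"; returns a dict with "frame" (420x560x3 uint8, blue, green, red), "camera_matrix" (3x3 intrinsics, pixels), "world_from_camera" (4x4, takes a point from camera to world coordinates). Camera axes: x right, y up, looking along -z (the intrinsics and any distortion apply to the point x, -y, -z); pixel columns grow to the right and rows downward; lengths in mm; the calibration is good to about 2 mm. A picture is of the moment at which its call begins. There is no depth.
A pose or a line that the arm cannot do raises manip.Unreachable and nothing moves.
- manip.finish_job(): hands the job in; it is judged then, once.
Readings, each from a call of its own:
- telemetry.current_t(): time.
- telemetry.current_joint_positions(): joint angles.
- telemetry.current_joint_vel(): joint speeds.
- telemetry.current_joint_torque(): joint torques, N m.
- telemetry.current_eef_pos(): TCP position.
- telemetry.current_ee_rot(): TCP orientation.
- telemetry.current_wrist_force(): force on the tool from outside, world axes, zero at the start.
- telemetry.current_moment(): the same for the moment, N m.
- telemetry.current_width(): opening from 0.0 (shut) to 1.0 (fully open).
- telemetry.current_grasp_force(): force on a finger pad.
Only numpy, scipy, OpenCV 4.12 (cv2) and the standard library are available. Lean on these libraries where they do the work, as an engineer would, in place of code of your own. Each camera call takes 0.05 s, during which the arm holds its last target. There are 200 camera calls.

## Task

The blue hand-feed roller stand has been wound one notch too far. With a fingertip, tip the red thumb tab over so that the pawl lifts out of the ratchet and stays up, push a spoke of the star handle so that the wheel turns backward (its top moving toward the pawl's pivot) by just one notch, and push the pawl back down until its nose is fully home between the teeth again. Only push, grip nothing, and leave the jar, the gear and the marker where they are.

Things in the scene. Friction and masses are not known exactly. Their poses are not given: they have to be found in the camera images.
- feeder: Blue stand fixed to the worktop, base 150 x 124 x 10 mm. Origin on the worktop under the axle's middle; z up, x level, square to the axle, toward the pawl's pivot, y along the axle. All mm offsets below are in this frame. Blue cheeks 7 mm thick at y = -45 (top z = 128 at x = 60) and y = 45 (top z = 110); ratchet and pawl outside the -y cheek, star handle outside the +y one, at y = 64.
- axle (a point): Middle of the axle, at (0, 0, 85); the axle runs along y. Round it, between the cheeks, a black rubber roller of 27 mm radius.
- ratchet (a point): Centre of the steel ratchet, at (0, -59, 85): 12 mm thick, eight saw teeth, tip radius 42 mm, root radius 31 mm.
- pawl_pivot (a point): The pawl's pivot, at (60, -59, 118), axis along y. The pawl (100 g) is a V-shaped rocker on it, V open upward: a steel nose arm (50 mm long, 14 wide along y, 8 thick) toward the ratchet and a red thumb tab (24 wide along y, 6 thick, ending 54 mm from the pivot in a 12 mm round bead), 108 degrees apart. A finger fits between the legs of the V from above.
- pawl (a joint): Turn of the pawl (rad). 0 = nose home between two teeth: arm level toward -x, tab up, leaning 21 degrees toward +x. Grows as the tab is pushed to +x and the nose lifts. 1.13 = stop: tab nearly level, arm up, leaning 22 degrees to -x; pushing the arm to -x drops it. Its weight acts over-centre: past 0.75 it falls to the stop and stays, below 0.5 it falls shut. Under 2 N moves it.
- pawl_tab (a point): Point on the red tab's middle line, 44 mm from the pivot.
- pawl_nose (a point): Point on the nose arm's middle line, 48 mm from the pivot, 2 mm short of its end.
- feed_wheel (a joint): Turn of roller, ratchet and star handle in one (rad). Grows as the top moves to +x, which is backward. One notch = 0.785. It starts between -0.14 and -0.06. With the pawl home a tooth stops it going back past 0.03 (one notch back: 0.81); from there to about 0.23 forward (0.58 to 0.80, one notch back) the pawl drops fully home. Stiff: about 2 N at a spoke's end turns it; it stays where left.
- spoke_top (a point): Centre of the black ball (17 mm) on the spoke that at the start leans about 22 degrees from upright toward -x. The star handle has four equal spokes, 90 degrees apart, 10 mm thick, ball centres 70 mm from the axle.
- spoke_far (a point): The same on the next spoke toward +x, at the start pointing to +x, about 22 degrees above level.
- jar: Bystander: glass jar with a black lid, 56 x 55 x 78 mm, loose; origin under its middle.
- gear: Bystander: grey printed gear, 36 x 36 x 9 mm, loose; origin under its middle.
- marker: Bystander: white marker pen with a blue cap, 135 x 12 x 12 mm, loose, lying along its x; origin under its middle.

How it is judged (in metres and radians):
On the way, in this order (a step that is already met when the one before it is completed fails the run):
1. the pawl is lifted and stays up while the wheel is still in its old notch (value of joint pawl above 0.9 rad and value of joint feed_wheel below 0.2 rad), for 0.2 s.
2. with the pawl up, the wheel is pushed backward by most of a notch (value of joint pawl above 0.6 rad and value of joint feed_wheel above 0.4 rad), for 0.1 s.
At the end, for the whole second after the job is handed in: The pawl is down and home (within 0.05 rad), the wheel is at rest one notch further back than before (joint between 0.5 and 0.87 rad), and the jar, gear and marker are within 30 mm of where they stood (value of joint pawl below 0.05 rad and value of joint feed_wheel between 0.5 and 0.87 rad and velocity of joint feed_wheel between -0.05 and 0.05 rad/s and distance of each of jar, gear, marker from where it was at the start of the episode below 0.03 m); the robot touches nothing.
It fails at once if the wheel is let back far more than one notch (value of joint feed_wheel above 1.25 rad).
It fails at once if the wheel is wound forward (value of joint feed_wheel below -0.45 rad).
It fails at once if a bystander is pushed away or lifted (distance of any of jar, gear, marker from where it was at the start of the episode above 0.03 m or height (world z) of any of jar, gear, marker above 0.02 m).
It fails at once if the tab, the nose arm or a spoke is gripped between the fingers ((contact force between the fingers and feeder above 1 N and distance between the grasp point and pawl_tab below 0.01 m) or (contact force between the fingers and feeder above 1 N and distance between the grasp point and pawl_nose below 0.01 m) or (contact force between the fingers and feeder above 1 N and distance between the grasp point and spoke_top below 0.012 m) or (contact force between the fingers and feeder above 1 N and distance between the grasp point and spoke_far below 0.012 m)).
It also fails if it takes over 48 s, if anything falls off the work surface, if the arm or the gripper's body presses on something with over 40 N, if the wrist force passes 120 N, or if a joint passes its speed limit or range.

## Working session

There is one attempt and no reset: what is moved stays moved. The work goes in short steps, each a Python script; the robot and the scene stay as the last script left them, time stands still between calls to the robot, and variables do not carry over. Pictures are saved under pics/ and viewed, at most 10 in all, crops included, and the job is handed in when it is done.

```bash
mkdir -p pics; ls
python3 - <<'E'
from station import read_camera, telemetry
import cv2, numpy as np
np.set_printoptions(suppress=True,precision=4)
for n in("scene","top"):
    c=read_camera(n); cv2.imwrite(f"pics/{n}0.png",c["frame"]); print({k:v for k,v in c.items() if k!="frame"})
E
```

```text
pics
{'camera_matrix': array([[455.8776,   0.    , 278.5767],
       [  0.    , 455.8776, 205.4248],
       [  0.    ,   0.    ,   1.    ]]), 'world_from_camera': array([[   0.6667,    0.591 ,   -0.4542,  112.3621],
       [  -0.7453,    0.5336,   -0.3997, -182.9371],
       [   0.0062,    0.605 ,    0.7962,  796.595 ],
       [   0.    ,    0.    ,    0.    ,    1.    ]])}
{'camera_matrix': array([[435.0022,   0.    , 277.7316],
       [  0.    , 435.0022, 201.236 ],
       [  0.    ,   0.    ,   1.    ]]), 'world_from_camera': array([[ -0.0249,   0.9987,  -0.0447, 491.5876],
       [ -0.9993,  -0.0236,   0.0285, 161.5691],
       [  0.0274,   0.0453,   0.9986, 948.9814],
       [  0.    ,   0.    ,   0.    ,   1.    ]])}
```

View pics/scene0.png

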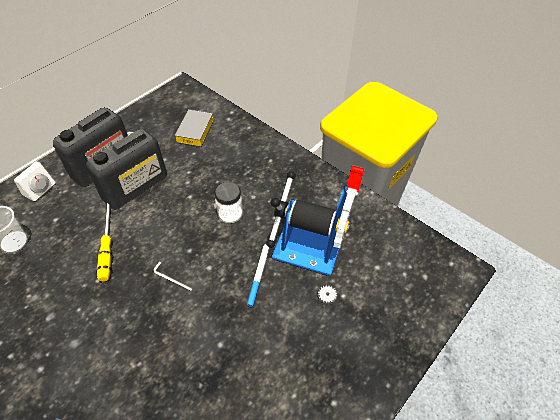

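View pics/top0.png

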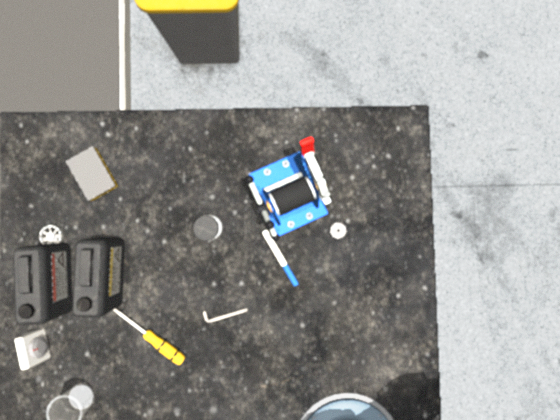

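The scene view shows the feeder near (310,230), with the red tab at (356,178). In the top view it's near (290,190), with the tab at (307,145), the jar at (208,228), the gear at (338,230) and the marker running from (266,233) to (295,283). I'll zoom in next.

Run:
```python
import cv2
s=cv2.imread("pics/scene0.png")[150:310,240:400]; t=cv2.imread("pics/top0.png")[120:250,230:360]
s=cv2.resize(s,(400,400)) if 0 else cv2.resize(s,None,fx=3.75,fy=3.75,interpolation=cv2.INTER_CUBIC)
cv2.imwrite("pics/s1.png",s); cv2.imwrite("pics/t1.png",cv2.resize(t,None,fx=4.6,fy=4.6,interpolation=cv2.INTER_CUBIC))
```

```text
(no output)
```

View pics/s1.png

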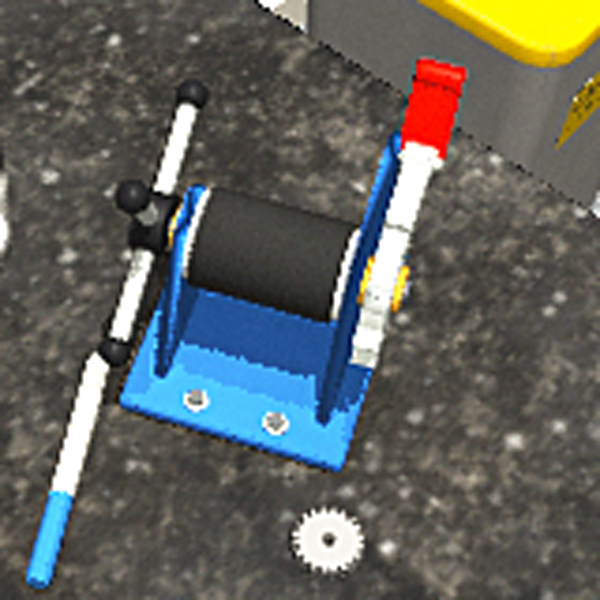

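View pics/t1.png

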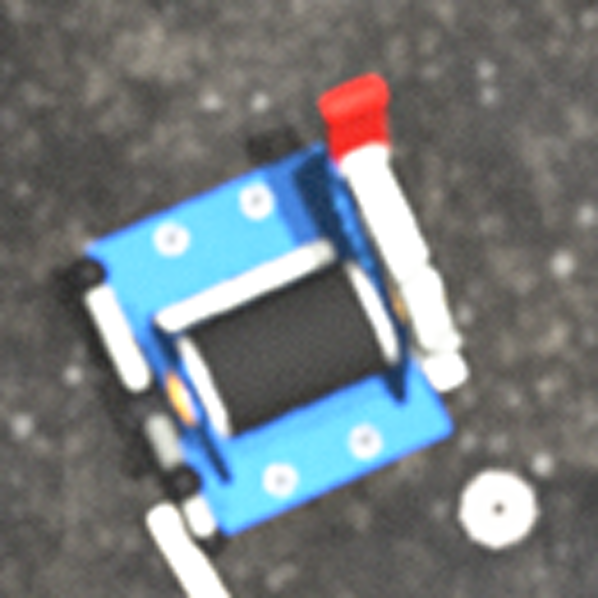

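The crops give me base corners, spoke balls and the bead, so I'll fit the feeder pose (x, y, yaw) and the spoke angle from them.

```bash
cat > h.py <<'E'
import numpy as np, cv2
from station import manip, inverse_kinematics, read_camera, telemetry
def project(c,P):
    T=np.linalg.inv(c["world_from_camera"]); q=np.atleast_2d(P)@T[:3,:3].T+T[:3,3]
    q=q*[1,-1,-1]; q=q@c["camera_matrix"].T
    return q[:,:2]/q[:,2:]
def ray_z(c,uv,z):
    d=np.linalg.inv(c["camera_matrix"])@[uv[0],uv[1],1]; M=c["world_from_camera"]
    d=M[:3,:3]@(d*[1,-1,-1]); o=M[:3,3]; return o+d*(z-o[2])/d[2]
def ball(phi,y=64): return [70*np.sin(phi),y,85+70*np.cos(phi)]
E
cat > fit.py <<'E'
from h import *
from scipy.optimize import least_squares
S,T=read_camera("scene"),read_camera("top")
s=lambda u,v:(240+u/3.75,150+v/3.75); t=lambda u,v:(230+u/4.6,120+v/4.6)
a=np.radians(21); bead=[60+54*np.sin(a),-59,118+54*np.cos(a)]
bx=75
obs=[(T,t(95,245),lambda p:[bx,62,10]),(T,t(228,535),lambda p:[-bx,62,10]),(T,t(450,430),lambda p:[-bx,-62,10]),
(T,t(353,95),lambda p:bead),(T,t(85,270),lambda p:ball(p+np.pi/2)),(T,t(180,485),lambda p:ball(p)),
(S,s(343,462),lambda p:[-bx,-62,10]),(S,s(122,402),lambda p:[-bx,62,10]),(S,s(440,72),lambda p:bead),
(S,s(192,95),lambda p:ball(p+np.pi/2)),(S,s(131,195),lambda p:ball(p)),(S,s(115,350),lambda p:ball(p-np.pi/2))]
def R(w): return np.array([[np.cos(w),-np.sin(w),0],[np.sin(w),np.cos(w),0],[0,0,1]])
def res(q): return np.concatenate([project(c,R(q[2])@f(q[3])+[q[0],q[1],0])[0]-uv for c,uv,f in obs])
r=least_squares(res,[500,140,.4,-.38],loss="soft_l1")
print(r.x.round(3)); print(res(r.x).reshape(-1,2).round(1)); np.save("pose.npy",r.x)
for n,uv,z in(("jar",(205,227),78),("gear",(338,230),9),("mark",(266,233),6),("mark",(295,283),6)): print(n,(R(r.x[2]).T@(ray_z(T,uv,z)-[r.x[0],r.x[1],0])).round())
# reach check
w=r.x[2]; print(inverse_kinematics(list(R(w)@[40,-59,250]+[r.x[0],r.x[1],0]),np.column_stack([R(w)[:,0],-R(w)[:,1],[0,0,-1]])))
E
python3 fit.py
```

```text
[ 5.43922e+02  1.08420e+02  4.08000e-01 -5.38000e-01]
[[-1.4  3.4]
 [-1.2  3.5]
 [ 2.5  2.1]
 [-1.1 -2.8]
 [ 0.9 -0.4]
 [ 1.4 -1.3]
 [-0.9  3.3]
 [-2.4  1.5]
 [ 0.7 -4.3]
 [-0.1 -2.1]
 [ 0.6  0.3]
 [ 0.8 -1.5]]
jar [ 13. 184.  78.]
gear [-110.  -64.    9.]
mark [-51.  80.   6.]
mark [-175.   68.    6.]
[ 0.38009861  0.46431165 -0.77963975  1.6608827   0.35022309  1.16188087
 -1.65055622]
```

Residuals of 3 px suggest the base isn't centred in x, so I'll free that offset.

```bash
sed -i 's/^bx=75/bx=75; OFF=[0]/; s/-bx,\(-\?62\),10\]/("o")-bx,\1,10]/; s/\[bx,62,10\]/[("o")+bx,62,10]/' fit.py; sed -i 's/("o")/OFF[0]/g; s/^def res(q): return/def res(q):\n  OFF[0]=q[4]*10\n  return/; s/-\.38\]/-.38,0]/' fit.py; python3 fit.py
```

```text
[ 5.41183e+02  1.07267e+02  4.03000e-01 -5.02000e-01  1.01700e+00]
[[-2.7  0.2]
 [-2.8  0.4]
 [ 2.9  3.6]
 [-0.1 -1.2]
 [ 1.3  0.3]
 [ 1.4 -1. ]
 [-0.2  0.2]
 [-3.   2.6]
 [ 0.5 -3. ]
 [-0.2 -0.9]
 [ 0.4  0. ]
 [-0.  -0.5]]
jar [ 15. 184.  78.]
gear [-107.  -65.    9.]
mark [-48.  80.   6.]
mark [-172.   67.    6.]
[ 0.38363302  0.45854957 -0.77867763  1.66818161  0.34621016  1.15841755
 -1.65180223]
```

```bash
sed -i 's/54\*np/48*np/g; s/OFF\[0\]-bx,62/OFF[0]-bx,OFF[1]/; s/OFF\[0\]+bx,62/OFF[0]+bx,OFF[1]/; s/-bx,62/-bx,OFF[1]/; s/-bx,-62/-bx,OFF[2]/; s/OFF=\[0\]/OFF=[0,0,0]/; s/OFF\[0\]=q\[4\]\*10/OFF[:]=[q[4]*10,q[5]*60,q[6]*60]/; s/-\.38,0\]/-.38,0,1,-1]/' fit.py; python3 fit.py; grep OFF fit.py|head -5
sed 's/for c,uv,f in obs\])/for c,uv,f in obs]+[[(q[3]+.39)*60]])/; s/res(r.x).resh/res(r.x)[:-1].resh/; s/pose.npy/pose2.npy/' fit.py>fit2.py; python3 fit2.py
```

```text
[ 5.42241e+02  1.08430e+02  4.05000e-01 -5.20000e-01  7.62000e-01
  9.30000e-01 -1.03200e+00]
[[-0.2 -0.3]
 [-0.2 -0.2]
 [ 2.4  3.1]
 [-0.6 -0.2]
 [ 0.8  0.1]
 [ 1.1 -1. ]
 [-0.7  0.6]
 [-0.1  2.8]
 [-0.4 -0.8]
 [-0.4 -1.6]
 [ 0.1  0. ]
 [ 0.  -1.1]]
jar [ 14. 184.  78.]
gear [-108.  -65.    9.]
mark [-49.  79.   6.]
mark [-173.   67.    6.]
[ 0.38210395  0.46134638 -0.78063377  1.66516447  0.34870362  1.1601114
 -1.65366854]
bx=75; OFF=[0,0,0]
obs=[(T,t(95,245),lambda p:[OFF[0]+bx,OFF[1],10]),(T,t(228,535),lambda p:[OFF[0]-bx,OFF[1],10]),(T,t(450,430),lambda p:[-bx,OFF[2],10]),
(S,s(343,462),lambda p:[OFF[0]-bx,OFF[2],10]),(S,s(122,402),lambda p:[-bx,OFF[1],10]),(S,s(440,72),lambda p:bead),
  OFF[:]=[q[4]*10,q[5]*60,q[6]*60]
[ 5.41267e+02  1.07559e+02  4.13000e-01 -4.44000e-01  9.06000e-01
  9.37000e-01 -1.01700e+00]
[[-0.4 -0.1]
 [ 0.1 -0.2]
 [ 2.6  3.4]
 [-0.6  0.3]
 [ 0.7  0. ]
 [ 0.8 -2.6]
 [-0.5  0.3]
 [-0.1  3.6]
 [-0.6 -0.6]
 [-0.4 -0.3]
 [ 1.  -1.9]
 [-0.2 -0.6]]
jar [ 17. 184.  78.]
gear [-108.  -64.    9.]
mark [-48.  80.   6.]
mark [-171.   69.    6.]
[ 0.38361248  0.46031192 -0.78137977  1.66679363  0.34831672  1.15950066
 -1.64501472]
```

```bash
sed -i 's/:\[-bx,OFF/:[OFF[0]-bx,OFF/g' fit.py
sed 's/for c,uv,f in obs\])/for c,uv,f in obs]+[[(q[3]+.39)*20]])/; s/res(r.x).resh/res(r.x)[:-1].resh/' fit.py>fit2.py; python3 fit2.py
cat >> h.py <<'E'
P=np.load("pose.npy"); w=P[2]
RF=np.array([[np.cos(w),-np.sin(w),0],[np.sin(w),np.cos(w),0],[0,0,1]]); O=np.array([P[0],P[1],0])
DOWN=np.column_stack([RF[:,0],-RF[:,1],[0,0,-1]])
def tip(x,y,z): return list(RF@np.array([x,y,z+22.])+O)      # feeder-frame fingertip -> TCP world
def lin(x,y,z,v=100): manip.move_linear(tip(x,y,z),DOWN,v=v)
def rep(m=""):
    f=RF.T@np.array(telemetry.current_wrist_force()); p=RF.T@(np.array(telemetry.current_eef_pos())-O)-[0,0,22]
    print(m,"t%.1f"%telemetry.current_t(),"tip",p.round(1),"F",f.round(1))
E
python3 - <<'E'
from h import *
manip.grip(0.0)
rep()
p=np.array(telemetry.current_eef_pos()); manip.move_linear([400,-300,330],None,v=400) if 0 else None
manip.move_to(tip(42,-62,230),DOWN); rep("above")
c=read_camera("scene"); cv2.imwrite("pics/a.png",cv2.resize(c["frame"][60:330,200:500],None,fx=2,fy=2))
E
```

```text
[ 5.40648e+02  1.07419e+02  4.07000e-01 -4.83000e-01  9.34000e-01
  9.44000e-01 -1.01800e+00]
[[-0.4 -0.1]
 [-0.3 -0. ]
 [ 0.7 -0. ]
 [-0.2  0.7]
 [ 1.1  0.5]
 [ 1.2 -1.2]
 [-0.8  0.5]
 [ 0.9 -0.2]
 [-0.5 -0.2]
 [-0.5 -0.5]
 [ 0.4 -0.4]
 [-0.3 -0.3]]
jar [ 16. 184.  78.]
gear [-107.  -65.    9.]
mark [-47.  80.   6.]
mark [-171.   68.    6.]
[ 0.38431115  0.45843334 -0.78040226  1.66893401  0.34676301  1.1583678
 -1.64935527]
 t2.1 tip [-630.7 -553.4  222.6] F [-0.3  0.7 -0.6]
above t5.0 tip [ 41.7 -63.2 229.8] F [ 0.  -0.1 -1. ]
```

View pics/a.png

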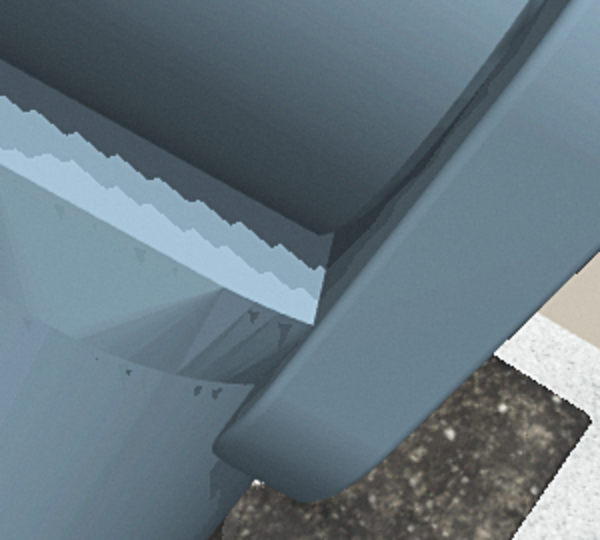

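The arm blocks the scene camera in this pose. The fit residuals are now under about 1 px, so I'll go ahead by feel: descend into the V and push the tab toward +x.

```bash
python3 - <<'E'
from h import *
lin(42,-61,136); rep("down")
f=np.linalg.norm(np.array(telemetry.current_wrist_force()))
if f<6:
    for x,z in((56,136),(70,136),(84,135),(98,134),(106,133)):
        lin(x,-61,z,80); rep()
    lin(95,-61,160); lin(95,-61,240,150)
    manip.move_to(tip(-90,64,240),DOWN); rep("up")
    for n in("top","scene"): cv2.imwrite(f"pics/b_{n}.png",read_camera(n)["frame"])
E
python3 -c "
import cv2,numpy as np
a=cv2.imread('pics/b_top.png')[110:260,220:370];b=cv2.imread('pics/b_scene.png')[150:300,250:400]
cv2.imwrite('pics/b.png',cv2.resize(np.hstack([a,b]),(800,400)))"
```

```text
down t6.2 tip [ 42.6 -60.9 136.7] F [0.9 0.  0.2]
 t6.5 tip [ 56.6 -60.8 136.4] F [-0.2 -0.4  1.2]
 t6.8 tip [ 70.3 -60.8 136. ] F [-0.3  0.7  1. ]
 t7.2 tip [ 84.1 -60.8 134.9] F [0.6 0.2 0.4]
 t7.5 tip [ 98.  -60.8 133.9] F [-0.5 -0.3 -0.6]
 t7.7 tip [105.9 -60.9 132.9] F [ 0.2 -0.1  0.7]
up t9.8 tip [-88.9  63.1 240.2] F [-0.1  0.3 -1.2]
```

View pics/b.png

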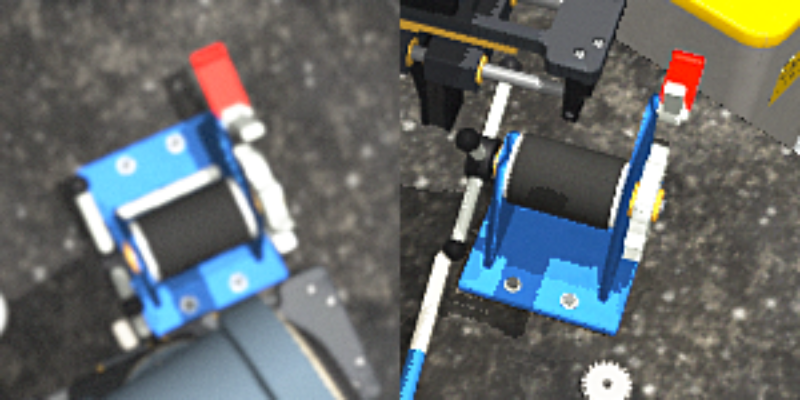

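The pawl is up: the top view shows the tab lying long at crop (215,75) and the arm standing upright at (245,120). Next I'll push the top ball toward +x, stopping a little short, and measure.

Run:
```python
from h import *
lin(-66,64,230); lin(-66,64,143,120); rep("down")
for x in(-50,-30,-15,-4): lin(x,64,143,50); rep()
lin(-25,64,143); lin(-60,64,240,150)
manip.move_to(tip(-160,-60,260),DOWN); rep("up")
for n in("top","scene"): cv2.imwrite(f"pics/c_{n}.png",read_camera(n)["frame"])
a=cv2.imread('pics/c_top.png')[120:250,230:330];b=cv2.imread('pics/c_scene.png')[150:280,250:350]
cv2.imwrite('pics/c.png',cv2.resize(np.hstack([a,b]),None,fx=4,fy=4,interpolation=cv2.INTER_CUBIC))
```

```text
down t11.1 tip [-65.5  64.1 143.6] F [-0.6  0.2  0.8]
 t11.6 tip [-49.5  64.2 143.1] F [-0.6  0.9 -0.7]
 t12.2 tip [-29.5  63.9 143. ] F [ 0.6 -0.5 -0.9]
 t12.6 tip [-14.2  63.8 143. ] F [-0.4  0.5  0.5]
 t13.0 tip [ -3.4  64.  142.9] F [-0.5 -0.  -0.4]
up t14.8 tip [-159.7  -59.6  259.6] F [ 0.  -0.6 -0.4]
```

View pics/c.png

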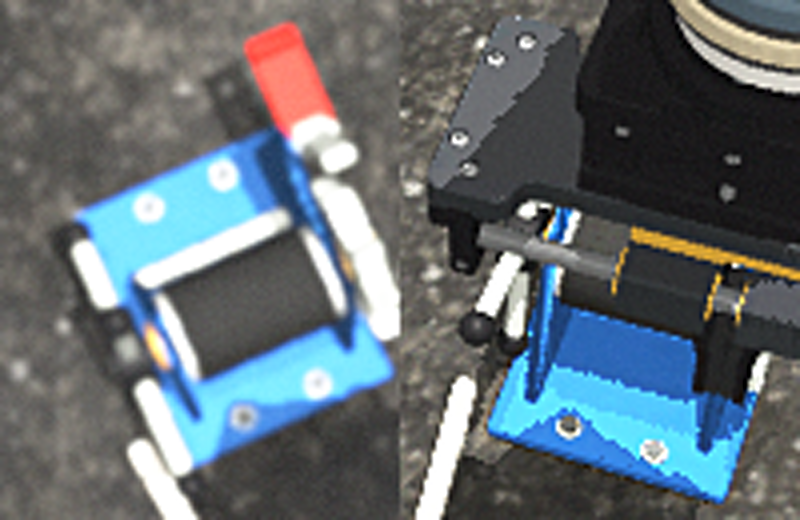

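The top view still shows the pawl up. Black balls are visible in the scene half at (478,328) and (510,340), and in the top half at (65,240), so I'll compare those with the model over phi.

Run:
```python
from h import *
S,T=read_camera("scene"),read_camera("top")
def pr(c,phi,o): return ((project(c,RF@np.array(ball(phi))+O)[0]-o)*4).round()
for phi in np.arange(-.5,.6,.1):
    print(round(phi,1),"S",*[pr(S,phi+k*np.pi/2,(250,150))+[400,0] for k in(-1,0,1,2)],"T",*[pr(T,phi+k*np.pi/2,(230,120)) for k in(-1,0,1,2)])
```

```text
-0.5 S [482. 372.] [500. 209.] [562.  99.] [542. 256.] T [183. 467.] [162. 419.] [ 79. 238.] [107. 302.]
-0.4 S [480. 370.] [505. 194.] [564. 103.] [538. 268.] T [186. 472.] [157. 406.] [ 77. 233.] [112. 313.]
-0.3 S [478. 367.] [510. 180.] [565. 108.] [534. 281.] T [188. 477.] [151. 393.] [ 75. 230.] [117. 325.]
-0.2 S [477. 362.] [514. 167.] [566. 114.] [530. 293.] T [190. 481.] [145. 380.] [ 74. 228.] [123. 336.]
-0.1 S [476. 356.] [519. 154.] [566. 122.] [525. 304.] T [191. 483.] [138. 366.] [ 74. 228.] [128. 348.]
-0.0 S [475. 348.] [524. 142.] [566. 130.] [521. 315.] T [192. 485.] [132. 352.] [ 74. 229.] [134. 360.]
0.1 S [475. 339.] [529. 132.] [565. 139.] [517. 325.] T [192. 485.] [125. 338.] [ 75. 231.] [139. 372.]
0.2 S [476. 329.] [533. 122.] [564. 149.] [513. 335.] T [191. 483.] [119. 325.] [ 76. 234.] [144. 383.]
0.3 S [477. 318.] [538. 114.] [563. 160.] [509. 343.] T [190. 481.] [113. 311.] [ 78. 238.] [150. 395.]
0.4 S [479. 306.] [542. 107.] [561. 172.] [504. 351.] T [189. 477.] [107. 299.] [ 81. 244.] [155. 406.]
0.5 S [481. 292.] [546. 102.] [559. 183.] [500. 358.] T [186. 472.] [102. 287.] [ 83. 250.] [160. 417.]
```

Both balls agree on φ ≈ 0.23, against about -0.49 at the start. That's 0.72 rad turned, and 0.785 is wanted. I'll push about 4.5 mm more, then lower the pawl.

Run:
```python
from h import *
manip.move_to(tip(-45,64,230),DOWN); lin(-45,64,143,120)
lin(-10,64,143,70); lin(1,64,143,30); rep("wheel")
lin(-25,64,143); lin(-40,64,240,150)
manip.move_to(tip(84,-61,230),DOWN); lin(84,-61,140,120); rep("V")
for x,z in((70,139),(55,137),(42,135),(32,134)): lin(x,-61,z,70); rep()
manip.dwell(.3)
lin(28,-61,128,60); rep("press")
```

```text
wheel t17.8 tip [  0.8  64.  142.8] F [-0.7 -0.5 -0.5]
V t20.7 tip [ 84.6 -60.8 140.9] F [-0.  -0.2  0.6]
 t21.0 tip [ 69.8 -61.3 139.5] F [-0.3 -0.4 -0.3]
 t21.4 tip [ 54.6 -61.2 137. ] F [-1.   0.7  0.5]
 t21.7 tip [ 41.6 -61.1 134.9] F [-0.1 -0.3 -0.1]
 t22.0 tip [ 31.8 -61.1 134. ] F [ 0.1 -0.4 -0.2]
press t22.6 tip [ 27.3 -61.  127.4] F [ 0.3  0.3 -0.7]
```

Run:
```python
from h import *
for z in np.arange(126,115,-1.):
    lin(28,-61,z,30); F=telemetry.current_wrist_force()[2]; rep()
    if F>5: break
lin(28,-61,160); lin(28,-61,240,150)
manip.move_to(tip(-200,-160,300),DOWN); rep("up")
for n in("top","scene"): cv2.imwrite(f"pics/d_{n}.png",read_camera(n)["frame"])
a=cv2.imread('pics/d_top.png')[120:250,230:330];b=cv2.imread('pics/d_scene.png')[150:280,260:360]
cv2.imwrite('pics/d.png',cv2.resize(np.hstack([a,b]),None,fx=4,fy=4,interpolation=cv2.INTER_CUBIC))
```

```text
t22.8 tip [ 28.  -61.  125.9] F [0.7 0.1 0.1]
 t23.1 tip [ 28. -61. 125.] F [-0.5  0.4  0.3]
 t23.3 tip [ 28.2 -61.  124.4] F [-0.8 -0.4  2.7]
 t23.6 tip [ 28.2 -61.  124.1] F [-2.4 -0.4  8.1]
up t25.8 tip [-199.5 -159.7  299.8] F [0.3 0.2 0.6]
```

View pics/d.png

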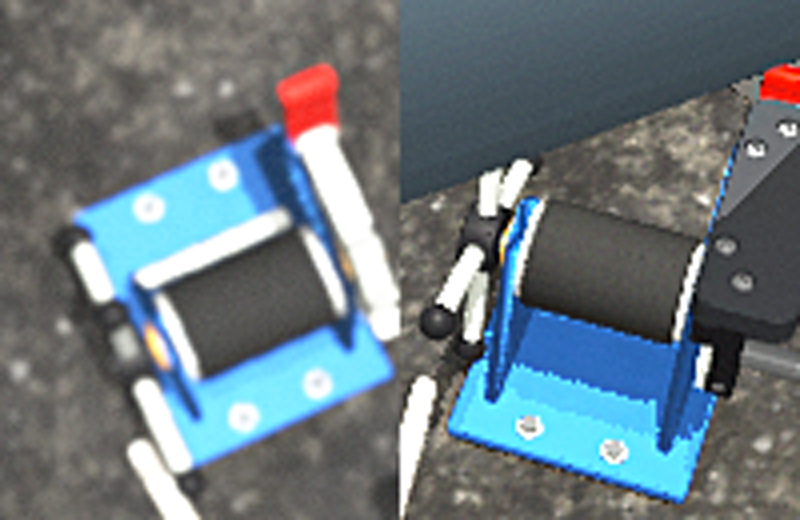

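The pawl appears down: the bead is at top crop (308,82), with φ ≈ 0.31. Contact came about 2 mm higher than expected, so I'll compare the red tab against its starting image from the start pose.

```bash
cat > cmp.py <<'E'
from h import *
manip.move_j([1.271,.469,-.049,1.532,.024,1.141,-.082]); rep()
for n in("top","scene"):
    a=cv2.imread(f"pics/{n}0.png"); b=read_camera(n)["frame"]; cv2.imwrite(f"pics/e_{n}.png",b)
    for k,im in(("before",a),("after",b)):
        f=im.astype(float); x0,x1,y0,y1=(285,330,125,170) if n=="top" else (335,380,155,205)
        f=f[y0:y1,x0:x1]; m=np.clip(f[...,2]-f[...,:2].max(2)-40,0,60)
        Y,X=np.mgrid[y0:y1,x0:x1]; print(n,k,round((X*m).sum()/m.sum(),2),round((Y*m).sum()/m.sum(),2),m.sum()/60)
S=read_camera("top"); u=O+RF@[60,-59,118]
Sc=read_camera("scene")
for d in(0,.05,.1):
    a=np.radians(21)+d; print(d,*[project(c,O+RF@np.array([60+38*np.sin(a),-59,118+38*np.cos(a)]))[0].round(2) for c in(S,Sc)])
E
python3 cmp.py
```

```text
t28.0 tip [-628.7 -553.7  222.9] F [-0.   0.   0.3]
top before 306.93 144.48 215.88333333333333
top after 306.94 144.47 215.66666666666666
scene before 355.18 177.36 306.0
scene after 355.19 177.35 306.0833333333333
0 [306.91 144.  ] [355.69 173.73]
0.05 [306.47 143.21] [355.84 173.32]
0.1 [306.04 142.45] [355.98 172.95]
```

The tab matches its starting image to 0.01 px, so the pawl is home. That also puts the wheel inside its one-notch window, and nothing else was touched.

```bash
python3 -c "
from station import manip
print(manip.finish_job())"
```

```text
the job is handed in; nothing more can be done
None
```

I handed the job in at about 28 s of the 48 s allowed; the simulator did not report a verdict. The pawl was tipped up, the wheel pushed back about one notch (0.80 rad estimated from the camera), and the pawl pushed back down, its tab matching its starting image to 0.01 px; I did not re-measure the jar, gear and marker, but no motion went near them.

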